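Slide a brake pad home in the sloping measuring stand

TASK

Load the larger of the two brake pads into the sloping measuring stand: lay it on the plate, lining up and its long side along the long stop rail's direction, well up the slope from the corner, then let go and get the fingers clear so that it slides down by its own weight and comes to rest fully home against both rails. Do not drop it onto the plate and do not hold or push it as it comes home; leave the small pad and the other things alone.

Things in the scene. Friction and masses are not known exactly. Their poses are not given: they have to be found in the camera images.
- big_pad_centre (a point): Centre (half-way up) of the larger brake pad: a bar 120 x 52 x 16 mm (x, y, z), about 0.24 to 0.48 kg, a dark steel backing plate 5 mm thick under an 11 mm grey lining (102 mm long, full width, a groove across its middle). Starts flat on the bench, lining up. x runs along its length, y across its width, z out of the lining face.
- big_pad_lining (a point): Centre of the big pad's lining face, 8 mm above big_pad_centre along its z.
- small_pad_centre (a point): Centre of the smaller brake pad, same make, 82 x 40 x 16 mm, axes alike. It stays on the bench, beside the big one.
- plate: Sloping plate of the measuring stand, fixed, 28 degrees, facing the robot. Origin: on its top surface, at the inner corner where two stop rails meet, the low end. Surface: x 0 to 205, y 0 to 160 mm; both axes climb away from the corner, steepest 57 degrees from x towards y; z is square out of the surface. Rails 12 mm thick, 11 mm high: short one outside x = 0, long one (along x) outside y = 0.
- home (a point): Where the big pad's centre lies when the pad is home in the corner with its long side on the long rail: plate coordinates x 60, y 26, z 8 mm. Axes as the plate's.
- tape: Bystander: grey roll of tape, 104 mm across, 48 mm high, origin at its underside.
- fluid: Bystander: white bottle 56 mm across, 130 mm high, origin at its underside.
- wrench: Bystander: steel wrench 190 mm long lying on the bench.
- big_pad: The big pad itself; origin at the centre of its underside, axes as at big_pad_centre.
- jig: The stand's foot, fixed, 240 x 200 x 10 mm, origin under its centre. Its plate is 9 mm thick polished, waxed aluminium, slippery (friction about 0.08 to 0.12): a pad let go on it slides down by itself until both steel rails stop it. A low dial gauge sits outside the short rail; nothing else rises above the rails.
There are look-alikes about, which are no part of the job. Leave any orange, purple or yellow look-alike of the big_pad alone.

How it is judged:
On the way:
1. the big pad lies on the plate, its centre more than 30 mm short of home (contact force between big_pad and plate above 0.1 N and distance between big_pad_centre and home above 0.03 m and z of big_pad_centre in the frame of plate between 0 and 0.04 m and x of big_pad_centre in the frame of plate above 0.03 m and y of big_pad_centre in the frame of plate above 0 m), for 0.04 s.
At the end, for the whole second after the job is handed in: The big pad rests in the corner, lining up: its centre within 5 mm of home, its length within 0.06 rad of the long rail, still (below 10 mm/s) and let go; the small pad is within 30 mm of where it was (distance between big_pad_centre and home below 0.005 m and angle between the x axis of big_pad_centre and the x axis of plate, either way round below 0.06 rad and z of big_pad_lining in the frame of plate above 0.012 m and linear speed of big_pad below 0.01 m/s and distance of small_pad_centre from where it was at the start of the episode below 0.03 m); the robot touches nothing.
It fails at once if the fingers touch the big pad while it is within 10 mm of home (contact force between the fingers and big_pad above 0.2 N and distance between big_pad_centre and home below 0.01 m).
It fails at once if the big pad is let go over the plate with its centre more than 45 mm above the surface (contact force between the fingers and big_pad below 0.02 N and z of big_pad_centre in the frame of plate between 0.045 and 0.3 m and x of big_pad_centre in the frame of plate between 0 and 0.205 m and y of big_pad_centre in the frame of plate between 0 and 0.16 m).
It fails at once if a bystander is moved by more than 30 mm (distance of any of small_pad_centre, tape, fluid, wrench from where it was at the start of the episode above 0.03 m).
It also fails if it takes over 40 s, if anything falls off the work surface, if the arm or the gripper's body presses on something with over 40 N, if the wrist force passes 120 N, or if a joint passes its speed limit or range.

ROBOT

A 6-joint arm with a two-finger parallel gripper is mounted at the origin on the work surface. World frame = base frame: x ahead of the robot, y to its left, z up, the work surface at z = 0. Lengths are in m, angles in rad, forces in N, time in s.
With the tool pointing down it reaches from about 0.4 to 0.825 m from the base axis. Payload 7 kg.
Tool frame: the origin (TCP) lies between the finger pads; the fingertips stand 25 mm ahead of it and the grasp point (between the pads) lies 6 mm ahead of it; z points along the fingers, y is the direction in which the jaws open and shut (so a half turn about z gives the same grasp; the last joint's range is limited). The gripper opens to 88 mm and grips with 3 to 60 N. Pads are 19 mm wide; open, the fingers measure 130 mm over their backs; the gripper's body (78 mm by 193 mm) begins 47 mm behind the grasp point.
Start: joints at [-0.866, 0.359, 0.012, 0, -1.224, -0.288], TCP at [0.273, -0.617, 0.252] pointing down, gripper open.
Joint ranges: [-3.07, 3.07], [-1.43, 2.12], [-1.02, 1.25], [-3.03, 1.67], [-3.05, -0], [-3.03, 3.03]. Speed limits (rad/s): [2.39, 2.39, 3.01, 3.14, 3.14, 3.14].

INTERFACE

Orientations are given as a rotation vector (axis times angle).
In Python, from plant import * gives the robot as it stands.
- The arm moves only by the tool step_arm, never from a script. Its arguments are lists of equal length, an entry for each row: "linear": the shift along the tool's x, y, z in mm, a list of three; "delta_rot": the turn, a rotation vector about the tool's x, y, z in rad, a list of three; "gripper": the opening, from 0 (shut) to 1 (fully open). A call has 1 to 5 rows; each row shifts and turns the commanded pose from where the row before left it, along the tool's axes as they then stand; what a row does not reach is not made up. A row lasts 1/10 s, in which the tool goes at most 50 mm and 8.59 degrees, less where a joint would pass 70% of its speed; a pose out of reach is approached as far as the arm can. A call is refused whole if a number of a shift passes 50 or a number of a turn 0.15, either way. A call with a gripper value outside its range is refused whole. The fingers move at their own pace and stop on an object; "newtons" is the grip in N (left out, the last holds). Time passes only in rows, so rows that do not move let the fingers close. It gives the time, the measured TCP pose, the force and the opening at its end, in the units of the state.
- observe(): the state, without advancing time (a new reading comes with each control period).
- get_image(name): name is "side" or "top"; returns a dict with "color" (384x512x3 uint8, blue, green, red), "intrinsics" (3x3 intrinsics, pixels), "dist_coeffs" ([k1, k2, p1, p2, k3] as OpenCV has them; the pictures are not rectified), "rvec" (rotation vector, rad) and "tvec" (3), from world to camera coordinates, as OpenCV has them. Camera axes: x right, y down, z forward; pixel columns grow to the right and rows downward; lengths in m; the calibration is good to about 2 mm. A picture is of the moment at which its call begins. There is no depth.
- finish_job(): hands the job in, once; it reports no verdict.
The state is a dict: "time": time; "q": joint angles; "qvel": joint speeds; "joint_efforts": joint torques, N m; "tcp_pos": TCP position; "tcp_rot": TCP orientation; "contact_force": force on the tool from outside, world axes, zero at the start; "ft_torque": the same for the moment, N m; "gripper_width": opening from 0.0 (shut) to 1.0 (fully open).
Only numpy, scipy, OpenCV 4.12 (cv2) and the standard library are available. Lean on these libraries where they do the work, as an engineer would, in place of code of your own. Each camera call takes 0.05 s, during which the arm holds its last target. There are 200 camera calls.

## Working session

There is one attempt and no reset: what is moved stays moved. The work goes in short steps, Python scripts to look and compute and a tool call to move; the robot and the scene stay as the last step left them, time stands still between calls to the robot, and variables do not carry over. Pictures are saved under pics/ and viewed, about 8 in all and at most 12, crops included, and the job is handed in when it is done.

Besides the shell and the picture viewer there is one more tool, called after ">>>" as name(argument=value, ...), one argument or row to a line, values as JSON. step_arm: Moves the arm, as the interface text tells. Its arguments: {"type":"object","properties":{"linear":{"type":"array","items":{"type":"array","items":{"type":"number"}}},"delta_rot":{"type":"array","items":{"type":"array","items":{"type":"number"}}},"gripper":{"type":"array","items":{"type":"number"}},"newtons":{"type":"number"}},"required":["linear","delta_rot","gripper"]}

```bash
mkdir -p pics
python3 - <<'E'
from plant import *
import cv2
s=observe();print(s['time'],s['tcp_pos'],s['tcp_rot'],s['q'])
for n in('top','side'):
    d=get_image(n);cv2.imwrite(f'pics/{n}0.png',d['color']);R=cv2.Rodrigues(np.array(d['rvec']) if 0 else __import__('numpy').array(d['rvec'],float))[0]
    print(n,(-R.T@__import__('numpy').array(d['tvec']).ravel()).round(3),R[2].round(3),d['intrinsics'],d['dist_coeffs'])
E
```

```text
0.0 [ 0.27305788 -0.6168228   0.25060366] [ 6.49664333e-01 -3.07318894e+00 -2.50512071e-03] [-8.65913669e-01  3.59414586e-01  1.10584152e-02 -3.54998348e-04
 -1.22407342e+00 -2.88101248e-01]
top [ 0.212 -0.009  1.575] [ 0.187  0.008 -0.982] [[477.34675076   0.         251.01126259]
 [  0.         477.34675076 190.32207552]
 [  0.           0.           1.        ]] [-0.04711622  0.          0.          0.          0.        ]
side [-0.046  0.873  0.934] [ 0.412 -0.649 -0.64 ] [[465.36175176   0.         260.58806651]
 [  0.         465.36175176 192.65002399]
 [  0.           0.           1.        ]] [-0.08960373  0.          0.          0.          0.        ]
```

View pics/top0.png

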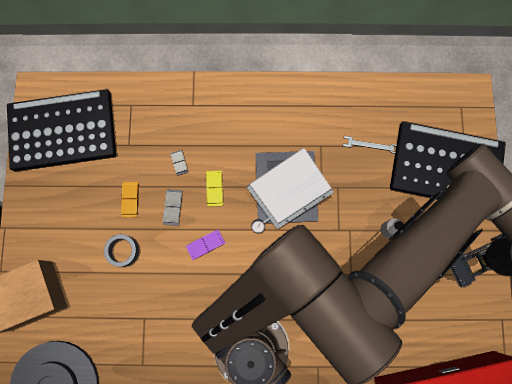

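View pics/side0.png

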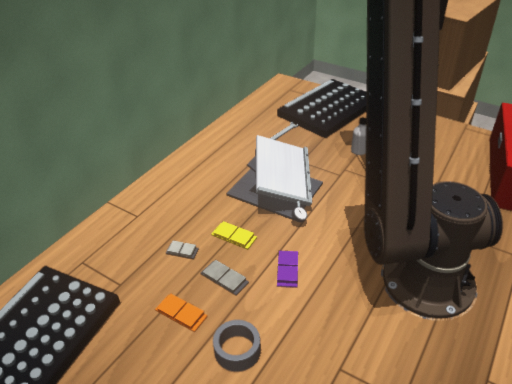

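```bash
cat > h.py <<'E'
import numpy as np, cv2
from scipy.spatial.transform import Rotation as Rn
def cam(d): return (np.array(d['intrinsics'],float),np.array(d['dist_coeffs'],float),np.array(d['rvec'],float),np.array(d['tvec'],float))
def ray(d,uv):
    K,D,r,t=cam(d);R=cv2.Rodrigues(r)[0]
    p=cv2.undistortPoints(np.array(uv,float).reshape(-1,1,2),K,D).reshape(-1,2)
    v=np.c_[p,np.ones(len(p))]@R
    return -R.T@t.ravel(),v
def onz(d,uv,z):
    c,v=ray(d,uv);return c+v*((z-c[2])/v[:,2])[:,None]
def proj(d,P):
    K,D,r,t=cam(d);return cv2.projectPoints(np.array(P,float).reshape(-1,1,3),r,t,K,D)[0].reshape(-1,2)
E
python3 - <<'E'
from plant import *
from h import *
import pickle
c=[]
D={}
for n,(x,y) in(('top',(235,140)),('side',(225,125))):
    d=get_image(n);D[n]=d;c.append(cv2.resize(d['color'][y:y+110,x:x+110],(400*1,400),interpolation=cv2.INTER_CUBIC))
pickle.dump(D,open('d0.pkl','wb'))
cv2.imwrite('pics/stand.png',np.hstack(c))
for n,box in(('top',(155,180,190,235)),('side',(195,255,255,300))):
    x0,y0,x1,y1=box;im=D[n]['color'][y0:y1,x0:x1].astype(int)
    hsv=cv2.cvtColor(im.astype(np.uint8),cv2.COLOR_BGR2HSV)
    m=(hsv[...,1]<60).astype(np.uint8)
    k=max(cv2.findContours(m,0,1)[0],key=cv2.contourArea);r=cv2.minAreaRect(k)
    b=cv2.boxPoints(r)+[x0,y0];print(n,b.round(1).tolist(),m.sum())
    w=onz(D[n],b,.016);print(w.round(4).tolist(),w.mean(0),np.linalg.norm(np.diff(w,axis=0),axis=1))
    M=cv2.moments(k);c=[M['m10']/M['m00']+x0,M['m01']/M['m00']+y0];print(onz(D[n],c,.012))
E
```

```text
top [[162.1, 223.8], [166.4, 188.2], [182.1, 190.1], [177.8, 225.7]] 562
[[0.3954, 0.2955, 0.016], [0.5146, 0.2858, 0.016], [0.5084, 0.2331, 0.016], [0.3894, 0.2435, 0.016]] [0.45195981 0.26448324 0.016     ] [0.11957319 0.05304952 0.11937331]
[[0.45168162 0.26514352 0.012     ]]
side [[201.2, 272.9], [211.3, 256.4], [248.7, 279.3], [238.5, 295.8]] 730
[[0.5055, 0.2933, 0.016], [0.5174, 0.2336, 0.016], [0.3902, 0.247, 0.016], [0.383, 0.3035, 0.016]] [0.44902787 0.26933994 0.016     ] [0.06087304 0.12790172 0.05689156]
[[0.4489694  0.26703294 0.012     ]]
```

View pics/stand.png

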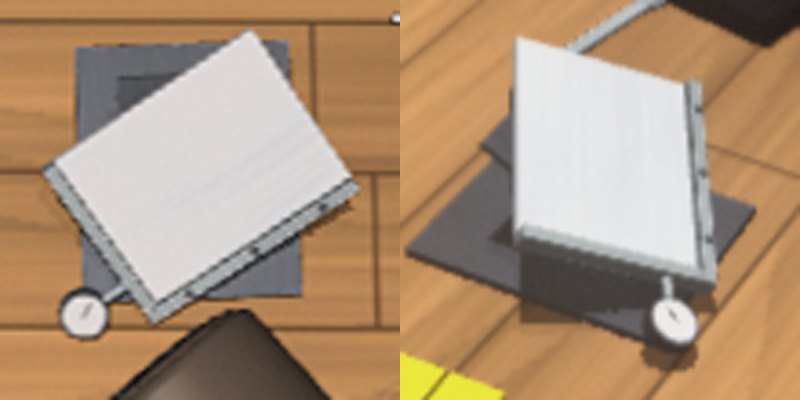

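```bash
cat > fit.py <<'E'
from h import *
import pickle
from scipy.optimize import least_squares
D=pickle.load(open('d0.pkl','rb'))
P=[('top',(205,160,0),(250,30)),('top',(-12,-12,11),(152,322)),('top',(-12,160,11),(45,172)),('top',(205,-12,11),(358,188)),('top',(0,0,0),(157,300)),
('side',(205,160,0),(117,38)),('side',(205,0,11),(285,81)),('side',(205,-12,11),(299,82)),('side',(0,0,11),(299,268)),('side',(-12,160,11),(119,232))]
off={'top':(235,140),'side':(225,125)}
def pose(p):
    a=np.radians(28);u=np.array([np.cos(p[3]),np.sin(p[3]),0])  # uphill horizontal
    s=u*np.cos(a)+[0,0,np.sin(a)];l=np.cross([0,0,1],u)           # l: left of uphill
    t=np.radians(57);X=np.cos(t)*s-np.sin(t)*l;Z=np.cross(s,l);
    return np.c_[X,np.cross(Z,X),Z],p[:3]
def res(p):
    R,o=pose(p);r=[]
    for n,b,c in P:
        uv=(np.array(c)+.5)*110/400-.5+off[n]
        r.append(proj(D[n],R@(np.array(b)/1e3)+o)[0]-uv)
    return np.array(r).ravel()
s=least_squares(res,[.4,-.1,.04,0],loss='soft_l1')
if __name__=='__main__':
    print(s.x,s.x[3]*57.3);print(res(s.x).reshape(-1,2).round(2).tolist())
    np.save('plate.npy',s.x)
    R,o=pose(s.x);print(R.round(3))
    for q in((60,26,8),(205,160,0),(102,80,0)):print(q,(R@(np.array(q)/1e3)+o).round(4))
E
python3 fit.py
```

```text
[ 0.40153914 -0.08303702  0.03026113  0.03659445] 2.096862201646043
[[0.21, -0.93], [0.19, -0.19], [-0.78, -0.62], [0.33, 0.07], [-0.38, -0.18], [-0.32, -0.09], [0.62, -0.64], [0.07, 0.06], [0.72, 0.39], [0.47, 1.08]]
[[ 0.511  0.72  -0.469]
 [-0.821  0.571 -0.017]
 [ 0.256  0.394  0.883]]
(60, 26, 8) [ 0.4472 -0.1175  0.0629]
(205, 160, 0) [ 0.6216 -0.1598  0.1457]
(102, 80, 0) [ 0.5113 -0.121   0.0878]
```

Run:
```python
from h import *
import pickle
D=pickle.load(open('d0.pkl','rb'))
print('side box bases',onz(D['side'],[(440,112),(470,125),(362,150)],0).round(3).tolist())
print('top brown',onz(D['top'],[(420,205),(362,245),(390,227)],0.1).round(3).tolist())
c=[cv2.resize(D['top']['color'][170:290,340:500],(533,400)),cv2.resize(D['side']['color'][0:180,345:512],(267,400))]
cv2.imwrite('pics/box.png',np.hstack(c))
```

```text
side box bases [[0.207, -0.879, 0.0], [0.079, -0.843, 0.0], [0.374, -0.461, 0.0]]
top brown [[0.448, -0.528, 0.1], [0.322, -0.34, 0.1], [0.378, -0.429, 0.1]]
```

View pics/box.png

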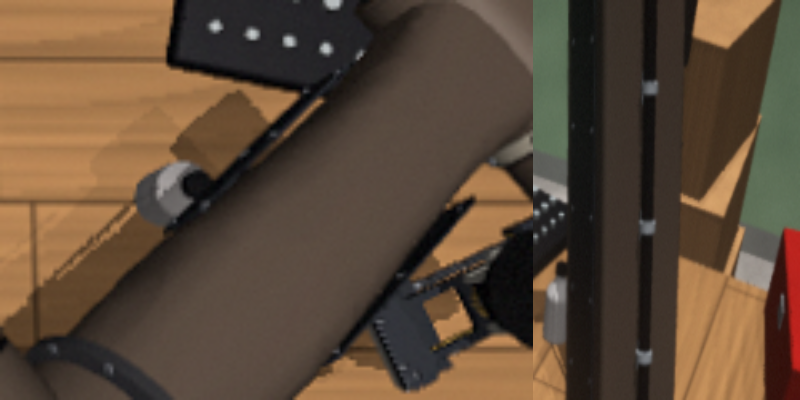

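```bash
cat > plan.py <<'E'
from h import *
from plant import observe
def rows(p,R,q,Q,n):
    w=Rn.from_matrix(R.T@Q).as_rotvec()/n;out=[];dp=(np.array(q)-p)/n
    for i in range(n):
        out.append((R.T@dp*1e3).round(0).tolist());R=R@Rn.from_rotvec(w).as_matrix()
    print('turn/row',w.round(3).tolist(),'n',n);print([[int(v) for v in o] for o in out])
    return np.array(q),Q
def now():
    s=observe();return np.array(s['tcp_pos']),Rn.from_rotvec(s['tcp_rot']).as_matrix()
def down(h): # tool y heading h (deg), tool down
    y=np.array([np.cos(np.radians(h)),np.sin(np.radians(h)),0]);z=np.array([0,0,-1.]);return np.c_[np.cross(y,z),y,z]
E
python3 - <<'E'
from plan import *
p,R=now();a=rows(p,R,[.5,-.25,.30],R,9);rows(*a,[.451,.265,.2],down(85),11)
E
```

```text
turn/row [0.0, 0.0, 0.0] n 9
[[-40, 27, -5], [-40, 27, -5], [-40, 27, -5], [-40, 27, -5], [-40, 27, -5], [-40, 27, -5], [-40, 27, -5], [-40, 27, -5], [-40, 27, -5]]
turn/row [0.0, -0.0, 0.046] n 11
[[-15, 45, 9], [-13, 45, 9], [-11, 46, 9], [-9, 46, 9], [-6, 47, 9], [-4, 47, 9], [-2, 47, 9], [0, 47, 9], [2, 47, 9], [4, 47, 9], [6, 47, 9]]
```

>>> step_arm(
  linear=[
    [-40,27,-5],
    [-40,27,-5],
    [-40,27,-5],
    [-40,27,-5],
    [-40,27,-5],
  ],
  delta_rot=[
    [0,0,0],
    [0,0,0],
    [0,0,0],
    [0,0,0],
    [0,0,0],
  ],
  gripper=[1,1,1,1,1],
)

```text
time: 0.7
tcp_pos: [0.4021, -0.411, 0.2767]
tcp_rot: [-0.65, 3.074, 0.0]
contact_force: [0.5, -0.3, 0.3]
gripper_width: 0.998
```

>>> step_arm(
  linear=[
    [-40,27,-5],
    [-40,27,-5],
    [-40,27,-5],
    [-40,27,-5],
  ],
  delta_rot=[
    [0,0,0],
    [0,0,0],
    [0,0,0],
    [0,0,0],
  ],
  gripper=[1,1,1,1],
)

```text
time: 1.1
tcp_pos: [0.5047, -0.2474, 0.297]
tcp_rot: [-0.65, 3.073, -0.0]
contact_force: [1.0, -0.7, -0.2]
gripper_width: 1.004
```

>>> step_arm(
  linear=[
    [-15,45,9],
    [-13,45,9],
    [-11,46,9],
    [-9,46,9],
    [-6,47,9],
  ],
  delta_rot=[
    [0,0,0.046],
    [0,0,0.046],
    [0,0,0.046],
    [0,0,0.046],
    [0,0,0.046],
  ],
  gripper=[1,1,1,1,1],
)

```text
time: 1.6
tcp_pos: [0.4815, -0.0127, 0.2514]
tcp_rot: [-0.29, 3.128, 0.0]
contact_force: [1.8, -0.7, -0.3]
gripper_width: 1.003
```

>>> step_arm(
  linear=[
    [-4,47,9],
    [-2,47,9],
    [0,47,9],
    [2,47,9],
    [4,47,9],
  ],
  delta_rot=[
    [0,0,0.046],
    [0,0,0.046],
    [0,0,0.046],
    [0,0,0.046],
    [0,0,0.046],
  ],
  gripper=[1,1,1,1,1],
)

```text
time: 2.1
tcp_pos: [0.4591, 0.2218, 0.2065]
tcp_rot: [0.07, 3.14, 0.001]
contact_force: [1.4, 0.6, 0.4]
gripper_width: 1.0
```

>>> step_arm(
  linear=[
    [6,44,9],
    [0,0,0],
  ],
  delta_rot=[
    [0,0,0.046],
    [0,0,0],
  ],
  gripper=[1,1],
)

```text
time: 2.3
tcp_pos: [0.455, 0.2681, 0.1961]
tcp_rot: [-0.137, -3.138, 0.001]
contact_force: [-1.2, -1.0, 0.3]
gripper_width: 1.004
```

Run:
```python
from plan import *
from plant import *
D={n:get_image(n) for n in('top','side')}
p,R=now();print(p,R[:,1].round(3))
t=D['top']['color'][140:260,90:260];s=D['side']['color'][190:330,150:320]
cv2.imwrite('pics/over.png',np.hstack([cv2.resize(t,(400,282)),cv2.resize(s,(342,282))]))
rows(p,R,[.4505,.265,.027],down(85),1)
```

```text
[0.45517515 0.26486537 0.19692761] [ 0.087  0.996 -0.001]
turn/row [-0.001, -0.001, 0.0] n 1
[[5, 0, 170]]
```

View pics/over.png

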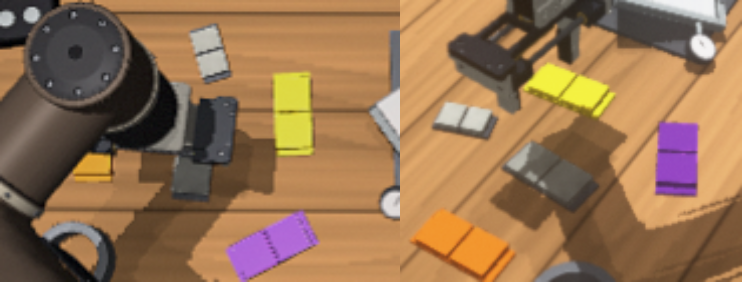

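The view shows the gripper over the grey pad (left crop ~(190,170)), jaws spanning its width and clear of the orange and yellow ones. Going down.

>>> step_arm(
  linear=[
    [5,0,45],
    [0,0,45],
    [0,0,40],
    [0,0,25],
    [0,0,13],
  ],
  delta_rot=[
    [0,0,0],
    [0,0,0],
    [0,0,0],
    [0,0,0],
    [0,0,0],
  ],
  gripper=[1,1,1,1,1],
)

```text
time: 2.9
tcp_pos: [0.4501, 0.2622, 0.0276]
tcp_rot: [-0.142, -3.136, 0.004]
contact_force: [-0.2, -0.2, -0.3]
gripper_width: 1.001
```

>>> step_arm(
  linear=[
    [0,0,0],
    [0,0,0],
    [0,0,0],
    [0,0,0],
    [0,0,0],
  ],
  delta_rot=[
    [0,0,0],
    [0,0,0],
    [0,0,0],
    [0,0,0],
    [0,0,0],
  ],
  gripper=[1,0.3,0.3,0.3,0.3],
  newtons=30,
)

```text
time: 3.4
tcp_pos: [0.4511, 0.2649, 0.0305]
tcp_rot: [0.14, 3.137, 0.002]
contact_force: [-0.0, 0.5, -0.1]
gripper_width: 0.698
```

>>> step_arm(
  linear=[
    [0,0,0],
    [0,0,0],
    [0,0,0],
  ],
  delta_rot=[
    [0,0,0],
    [0,0,0],
    [0,0,0],
  ],
  gripper=[0.3,0.3,0.3],
)

```text
time: 3.7
tcp_pos: [0.451, 0.2649, 0.0301]
tcp_rot: [0.139, 3.138, 0.001]
contact_force: [-1.5, -0.6, 6.3]
gripper_width: 0.588
```

Opening 51.7 mm matches the 52 mm width: gripped. Lift and plan the transfer.

>>> step_arm(
  linear=[
    [0,0,-10],
    [0,0,-30],
    [0,0,-45],
    [0,0,-45],
    [0,0,-40],
  ],
  delta_rot=[
    [0,0,0],
    [0,0,0],
    [0,0,0],
    [0,0,0],
    [0,0,0],
  ],
  gripper=[0.3,0.3,0.3,0.3,0.3],
)

```text
time: 4.2
tcp_pos: [0.4502, 0.2641, 0.2018]
tcp_rot: [-0.14, -3.138, 0.0]
contact_force: [2.1, 1.1, -4.3]
gripper_width: 0.588
```

```bash
cat >> plan.py <<'E'
from fit import pose
Rp,op=pose(np.load('plate.npy'));Q=np.c_[-Rp[:,0],Rp[:,1],-Rp[:,2]]
def at(x,y,h): return Rp@(np.array([x,y,h])/1e3)+op
E
python3 - <<'E'
from plan import *
p,R=now();print(p,observe()['gripper_width'],at(105,90,120))
rows(p,R,at(105,90,110),Q,14)
E
```

```text
[0.45021903 0.26408088 0.2018236 ] 0.5880877161282294 [ 0.46372869 -0.11982927  0.19849844]
turn/row [-0.019, -0.031, 0.061] n 14
[[-4, -27, 1], [-5, -27, 0], [-7, -27, 0], [-9, -26, 0], [-10, -26, 0], [-12, -25, 0], [-13, -24, -1], [-15, -23, -1], [-16, -22, -1], [-17, -21, 0], [-19, -20, 0], [-20, -19, 0], [-21, -18, 0], [-22, -16, 1]]
```

>>> step_arm(
  linear=[
    [-4,-27,0],
    [-5,-27,0],
    [-7,-27,0],
    [-9,-26,0],
    [-10,-26,0],
  ],
  delta_rot=[
    [-0.019,-0.031,0.061],
    [-0.019,-0.031,0.061],
    [-0.019,-0.031,0.061],
    [-0.019,-0.031,0.061],
    [-0.019,-0.031,0.061],
  ],
  gripper=[0.3,0.3,0.3,0.3,0.3],
)

```text
time: 4.7
tcp_pos: [0.4563, 0.1252, 0.1962]
tcp_rot: [0.589, 2.921, 0.131]
contact_force: [0.3, -0.0, -3.2]
gripper_width: 0.583
```

>>> step_arm(
  linear=[
    [-12,-25,0],
    [-13,-24,-1],
    [-15,-23,-1],
    [-16,-22,-1],
    [-17,-21,0],
  ],
  delta_rot=[
    [-0.019,-0.031,0.061],
    [-0.019,-0.031,0.061],
    [-0.019,-0.031,0.061],
    [-0.019,-0.031,0.061],
    [-0.019,-0.031,0.061],
  ],
  gripper=[0.3,0.3,0.3,0.3,0.3],
)

```text
time: 5.2
tcp_pos: [0.4626, -0.0113, 0.1927]
tcp_rot: [0.978, 2.643, 0.247]
contact_force: [0.7, -0.3, -3.4]
gripper_width: 0.591
```

>>> step_arm(
  linear=[
    [-19,-20,0],
    [-20,-19,0],
    [-21,-18,0],
    [-22,-16,1],
    [0,0,0],
  ],
  delta_rot=[
    [-0.019,-0.031,0.061],
    [-0.019,-0.031,0.061],
    [-0.019,-0.031,0.061],
    [-0.019,-0.031,0.061],
    [0,0,0],
  ],
  gripper=[0.3,0.3,0.3,0.3,0.3],
)

```text
time: 5.7
tcp_pos: [0.4667, -0.1224, 0.1878]
tcp_rot: [1.252, 2.384, 0.325]
contact_force: [-0.2, 0.8, -3.4]
gripper_width: 0.591
```

Run:
```python
from plan import *
from plant import *
D={n:get_image(n) for n in('top','side')}
s=observe();p,R=now();print(s['q'].round(2),s['gripper_width'],'plate',(Rp.T@(p-op)*1e3).round(1))
rows(p,R,at(105,90,40),Q,1)
t=D['top']['color'][130:250,220:350];s=D['side']['color'][110:240,210:360]
cv2.imwrite('pics/ov2.png',np.hstack([cv2.resize(t,(390,360)),cv2.resize(s,(410,360))]))
```

```text
[ 0.21 -0.16 -0.96  0.3  -0.3  -3.  ] 0.5908659826749406 plate [105.4  89.1 109.4]
turn/row [-0.001, 0.007, -0.003] n 1
[[1, 1, 69]]
```

View pics/ov2.png

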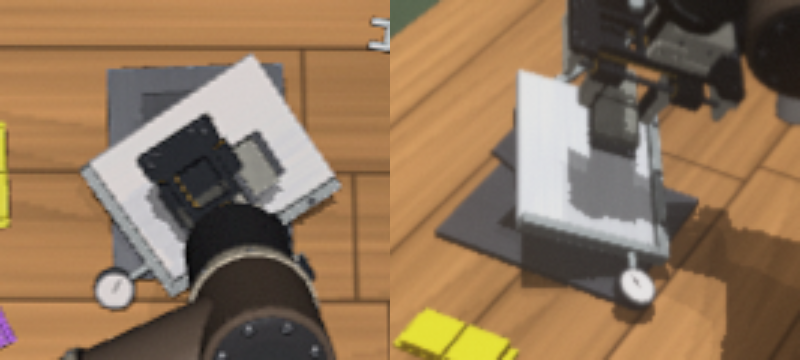

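The pad is held level with the plate above it (pad at left crop ~(230,170)), but joint 6 is at −3.00, close to its −3.03 limit. The pad is accepted either way round, so I turn the tool by half a turn first.

>>> step_arm(
  linear=[
    [0,0,0],
    [0,0,0],
    [0,0,0],
    [0,0,0],
    [0,0,0],
  ],
  delta_rot=[
    [0,0,-0.143],
    [0,0,-0.143],
    [0,0,-0.143],
    [0,0,-0.143],
    [0,0,-0.143],
  ],
  gripper=[0.3,0.3,0.3,0.3,0.3],
)

```text
time: 6.3
tcp_pos: [0.4693, -0.1188, 0.1894]
tcp_rot: [0.316, 2.634, 0.096]
contact_force: [-0.1, 0.8, -3.7]
gripper_width: 0.588
```

>>> step_arm(
  linear=[
    [0,0,0],
    [0,0,0],
    [0,0,0],
    [0,0,0],
    [0,0,0],
  ],
  delta_rot=[
    [0,0,-0.143],
    [0,0,-0.143],
    [0,0,-0.143],
    [0,0,-0.143],
    [0,0,-0.143],
  ],
  gripper=[0.3,0.3,0.3,0.3,0.3],
)

```text
time: 6.8
tcp_pos: [0.4693, -0.1188, 0.1894]
tcp_rot: [-0.627, 2.582, -0.141]
contact_force: [-0.3, -0.0, -3.3]
gripper_width: 0.59
```

>>> step_arm(
  linear=[
    [0,0,0],
    [0,0,0],
    [0,0,0],
    [0,0,0],
    [0,0,0],
  ],
  delta_rot=[
    [0,0,-0.143],
    [0,0,-0.143],
    [0,0,-0.143],
    [0,0,-0.143],
    [0,0,-0.143],
  ],
  gripper=[0.3,0.3,0.3,0.3,0.3],
)

```text
time: 7.3
tcp_pos: [0.4693, -0.1188, 0.1894]
tcp_rot: [-1.517, 2.238, -0.367]
contact_force: [-0.3, -0.8, -3.1]
gripper_width: 0.587
```

>>> step_arm(
  linear=[
    [0,0,0],
    [0,0,0],
    [0,0,0],
    [0,0,0],
    [0,0,0],
  ],
  delta_rot=[
    [0,0,-0.143],
    [0,0,-0.143],
    [0,0,-0.143],
    [0,0,-0.143],
    [0,0,-0.143],
  ],
  gripper=[0.3,0.3,0.3,0.3,0.3],
)

```text
time: 7.8
tcp_pos: [0.4693, -0.1188, 0.1894]
tcp_rot: [-2.276, 1.617, -0.562]
contact_force: [-0.2, 0.7, -2.4]
gripper_width: 0.587
```

>>> step_arm(
  linear=[
    [0,0,0],
    [0,0,0],
    [0,0,20],
    [0,0,0],
  ],
  delta_rot=[
    [0,0,-0.143],
    [0,0,-0.143],
    [0,0,0],
    [0,0,0],
  ],
  gripper=[0.3,0.3,0.3,0.3],
)

```text
time: 8.2
tcp_pos: [0.4784, -0.1187, 0.1701]
tcp_rot: [-2.522, 1.305, -0.622]
contact_force: [0.0, -0.7, -4.6]
gripper_width: 0.591
```

```bash
cat >> plan.py <<'E'
Q2=np.c_[-Q[:,0],-Q[:,1],Q[:,2]]
def rep(h=40,n=1):
    s=observe();p,R=now();print(np.round(s['q'],2),s['gripper_width'],s['contact_force'].round(1),'plate',(Rp.T@(p-op)*1e3).round(1))
    rows(p,R,at(105,90,h),Q2,n)
E
python3 -c "
from plan import *
rep()"
```

```text
[ 0.19 -0.1  -0.99  0.37 -0.21  0.09] 0.5909421807420269 [ 0.  -0.7 -4.6] plate [104.4  90.1  88. ]
turn/row [0.002, -0.005, 0.005] n 1
[[0, 0, 48]]
```

>>> step_arm(
  linear=[
    [10,-11,0],
    [10,-11,0],
    [0,0,10],
    [0,0,0],
  ],
  delta_rot=[
    [0,0,0],
    [0,0,0],
    [0,0,0],
    [0,0,0],
  ],
  gripper=[0.3,0.3,0.3,0.3],
)

```text
time: 8.6
tcp_pos: [0.5095, -0.1226, 0.1764]
tcp_rot: [-2.52, 1.307, -0.624]
contact_force: [-0.7, -0.0, -4.6]
gripper_width: 0.588
```

```bash
python3 -c "
from plan import *
rep()"
```

```text
[ 0.17 -0.05 -0.9   0.29 -0.24  0.17] 0.5877206266458685 [-0.7 -0.  -4.6] plate [125.  112.7  79.1]
turn/row [0.001, -0.006, 0.003] n 1
[[-20, 23, 39]]
```

>>> step_arm(
  linear=[
    [0,0,15],
    [0,0,15],
    [0,0,10],
    [0,0,0],
  ],
  delta_rot=[
    [0,-0.005,0.003],
    [0,0,0],
    [0,0,0],
    [0,0,0],
  ],
  gripper=[0.3,0.3,0.3,0.3],
)

```text
time: 9.0
tcp_pos: [0.5296, -0.1217, 0.1418]
tcp_rot: [-2.52, 1.304, -0.619]
contact_force: [-0.2, -1.1, -4.0]
gripper_width: 0.591
```

Run:
```python
from plan import *
rep()
from plant import *
D={n:get_image(n) for n in('top','side')}
t=D['top']['color'][130:250,220:350];s=D['side']['color'][110:240,210:360]
cv2.imwrite('pics/ov3.png',np.hstack([cv2.resize(t,(390,360)),cv2.resize(s,(410,360),interpolation=2)]))
```

```text
[ 0.08  0.04 -1.01  0.63 -0.03 -0.09] 0.5914098184209217 [-0.2 -1.1 -4. ] plate [125.7 114.   39. ]
turn/row [-0.0, -0.002, 0.004] n 1
[[-21, 24, -1]]
```

View pics/ov3.png

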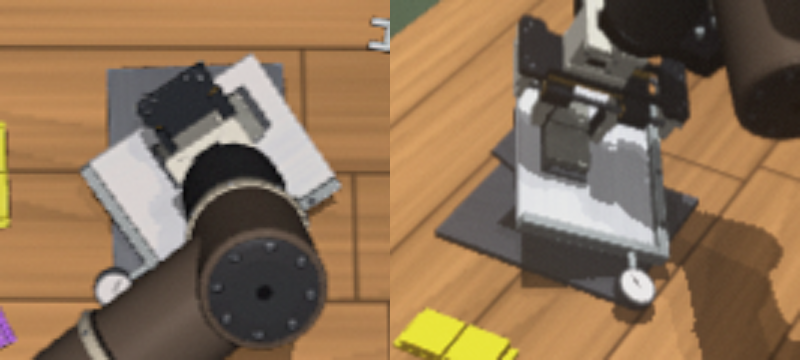

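>>> step_arm(
  linear=[
    [0,0,-6],
    [7,-9,0],
    [7,-8,0],
    [0,0,6],
    [0,0,0],
  ],
  delta_rot=[
    [0,0,0],
    [0,0,0],
    [0,0,0],
    [0,0,0],
    [0,0,0],
  ],
  gripper=[0.3,0.3,0.3,0.3,0.3],
)

```text
time: 9.6
tcp_pos: [0.5468, -0.1239, 0.1509]
tcp_rot: [-2.517, 1.309, -0.616]
contact_force: [-1.2, 0.5, -4.6]
gripper_width: 0.591
```

```bash
python3 -c "
from plan import *
rep()"
```

```text
[ 0.14  0.06 -0.88  0.33 -0.16  0.16] 0.5911177366699905 [-1.2  0.5 -4.6] plate [138.7 128.8  39.1]
turn/row [0.0, -0.001, -0.001] n 1
[[-34, 39, -1]]
```

>>> step_arm(
  linear=[
    [0,0,4],
    [0,0,2],
    [0,0,0],
  ],
  delta_rot=[
    [0,0,0],
    [0,0,0],
    [0,0,0],
  ],
  gripper=[0.3,0.3,0.3],
)

```text
time: 9.9
tcp_pos: [0.5496, -0.1245, 0.1455]
tcp_rot: [-2.517, 1.31, -0.617]
contact_force: [-0.3, 0.6, -5.0]
gripper_width: 0.593
```

>>> step_arm(
  linear=[
    [0,0,1.5],
    [0,0,0],
  ],
  delta_rot=[
    [0,0,0],
    [0,0,0],
  ],
  gripper=[0.3,0.3],
)

```text
time: 10.1
tcp_pos: [0.5511, -0.1244, 0.1451]
tcp_rot: [-2.516, 1.309, -0.618]
contact_force: [-1.0, 0.4, -2.7]
gripper_width: 0.587
```

>>> step_arm(
  linear=[
    [0,0,1],
    [0,0,0],
  ],
  delta_rot=[
    [0,0,0],
    [0,0,0],
  ],
  gripper=[0.3,0.3],
)

```text
time: 10.3
tcp_pos: [0.5514, -0.1245, 0.1452]
tcp_rot: [-2.516, 1.309, -0.62]
contact_force: [-10.9, 1.0, 10.6]
gripper_width: 0.59
```

```bash
python3 -c "
from plan import *
rep()"
```

```text
[ 0.13  0.07 -0.9   0.39 -0.12  0.11] 0.5901430244515443 [-10.9   1.   10.6] plate [140.  129.5  31.9]
turn/row [-0.001, -0.003, -0.001] n 1
[[-35, 40, -8]]
```

Contact felt (≈15 N change) at the expected height. Ease off the preload, then release and lift away.

>>> step_arm(
  linear=[
    [0,0,-0.8],
    [0,0,0],
    [0,0,0],
    [0,0,-25],
    [0,0,-45],
  ],
  delta_rot=[
    [0,0,0],
    [0,0,0],
    [0,0,0],
    [0,0,0],
    [0,0,0],
  ],
  gripper=[0.3,1,1,1,1],
)

```text
time: 10.8
tcp_pos: [0.5179, -0.1248, 0.2049]
tcp_rot: [-2.52, 1.309, -0.612]
contact_force: [2.3, -0.2, 0.7]
gripper_width: 0.89
```

>>> step_arm(
  linear=[
    [0,0,-45],
    [0,0,-30],
    [0,0,0],
  ],
  delta_rot=[
    [0,0,0],
    [0,0,0],
    [0,0,0],
  ],
  gripper=[1,1,1],
)

```text
time: 11.1
tcp_pos: [0.4845, -0.1261, 0.2788]
tcp_rot: [-2.509, 1.304, -0.629]
contact_force: [0.7, 0.1, -0.2]
gripper_width: 0.998
```

Run:
```python
from plan import *
rep()
from plant import *
import pickle
D={n:get_image(n) for n in('top','side')};pickle.dump(D,open('d1.pkl','wb'))
t=D['top']['color'][130:250,220:350];s=D['side']['color'][110:240,210:360]
cv2.imwrite('pics/ov4.png',np.hstack([cv2.resize(t,(390,360)),cv2.resize(s,(410,360),interpolation=2)]))
```

```text
[ 0.19 -0.23 -0.72  0.14 -0.59  0.33] 0.9983164140932304 [ 0.7  0.1 -0.2] plate [141.3 133.  181.3]
turn/row [-0.01, -0.007, 0.0] n 1
[[-37, 44, 141]]
```

View pics/ov4.png

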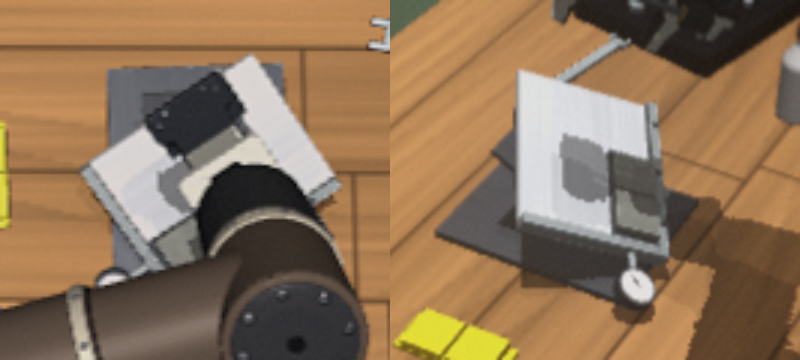

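The right crop shows the pad slid down, lying along the long rail near the corner (~(635,195)). Swing the arm off so both cameras see it, then check against the expected outline.

>>> step_arm(
  linear=[
    [0,-45,-15],
    [0,-45,-15],
    [0,-45,-15],
    [0,-45,-15],
    [0,-45,-15],
  ],
  delta_rot=[
    [0,0,0],
    [0,0,0],
    [0,0,0],
    [0,0,0],
    [0,0,0],
  ],
  gripper=[1,1,1,1,1],
)

```text
time: 11.7
tcp_pos: [0.6112, 0.0023, 0.4272]
tcp_rot: [-2.518, 1.309, -0.617]
contact_force: [1.0, -0.1, 0.0]
gripper_width: 0.999
```

Run:
```python
from plan import *
rep()
from plant import *
D={n:get_image(n) for n in('top','side')};o=[]
for n,(x,y) in(('top',(235,140)),('side',(240,130))):
    im=D[n]['color'];c=im[y:y+100,x:x+100];c=cv2.resize(c,(400,400),interpolation=cv2.INTER_CUBIC)
    for z,col,xs in((16,(0,0,255),(9,111)),(5,(255,0,0),(0,120))):
        q=proj(D[n],[at(a,b,z) for a,b in((xs[0],0),(xs[1],0),(xs[1],52),(xs[0],52))])
        cv2.polylines(c,[np.int32((q-[x,y]+.5)*4-.5)],True,col,1)
    o.append(c)
cv2.imwrite('pics/chk.png',np.hstack(o))
```

```text
[ 0.43 -0.1  -0.32  0.23 -0.91  0.09] 0.9989671217314453 [ 1.  -0.1  0. ] plate [138.7 356.  250.6]
turn/row [0.001, -0.002, 0.0] n 1
[[-34, 266, 211]]
```

View pics/chk.png

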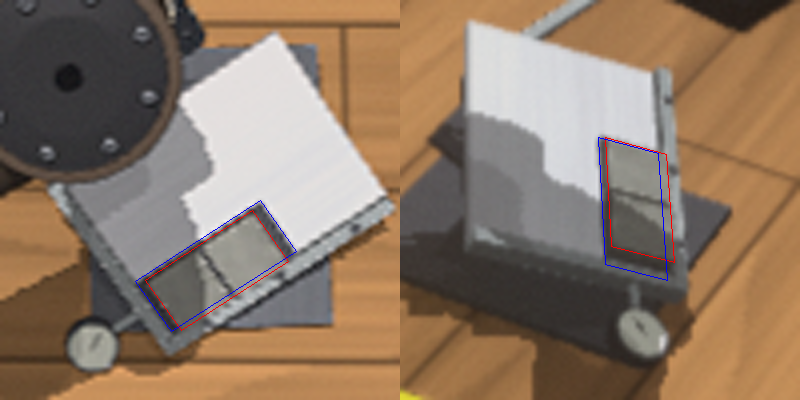

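Both views match the expected home outline within about a pixel (~3 mm). The pad is lining up and against both rails.

>>> step_arm(
  linear=[
    [0,0,0],
    [0,0,0],
    [0,0,0],
    [0,0,0],
    [0,0,0],
  ],
  delta_rot=[
    [0,0,0],
    [0,0,0],
    [0,0,0],
    [0,0,0],
    [0,0,0],
  ],
  gripper=[1,1,1,1,1],
)

```text
time: 12.3
tcp_pos: [0.6095, 0.0004, 0.4277]
tcp_rot: [-2.516, 1.309, -0.619]
contact_force: [0.1, 0.2, 1.0]
gripper_width: 1.0
```

```bash
python3 -c "
from plant import *
print(finish_job())"
```

```text
the job is handed in; nothing more can be done
None
```

The big grey pad is in the corner of the stand, lining up, and I handed the job in at about 12.3 s. I gripped it across its width, set it on the plate at about x 140, y 130 mm and felt it touch down. I then eased off, opened the fingers and lifted clear, and it slid home by itself.

- **Last check:** in both cameras the pad lay on the outline expected at home to about 1 pixel (~3 mm), against both rails. The arm was well clear, with a force reading of about 1 N (noise level).
- **Less certain:** the outline uses my own fit of the plate, good to about 1 pixel, so it cannot rule out a gap of a few millimetres at a rail. I did not measure the small pad or the bystanders again after the move. I also did not compare two pictures over time to show the pad was still.
- **Changes on the way:**
    - I turned the tool half a turn, because joint 6 was near its limit.
    - I placed the pad higher up the slope than first planned, because joints 3 and 5 came within about 0.03 rad of their limits over the lower spot.

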